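# Offer up a pressed copper Z-link over its busbar studs

### The arm

A 6-joint arm with a two-finger parallel gripper is mounted at the origin on the work surface. World frame = base frame: x ahead of the robot, y to its left, z up, the work surface at z = 0. Lengths are in mm, angles in rad, forces in N, time in s.
With the tool pointing down it reaches from about 275 to 750 mm from the base axis. Payload 10.2 kg.
Tool frame: the origin (TCP) lies at the very end of the fingers, on their centre line; the grasp point (between the pads) lies 19 mm behind it; z points along the fingers, y is the line along which they close (so a half turn about z gives the same grasp; the last joint's range is limited). The gripper opens to 85 mm and grips with 20 to 120 N. Pads are 22 mm wide; open, the fingers measure 114 mm over their backs; the gripper's body (76 mm by 85 mm) begins 54 mm behind the grasp point. The pads swing forward as they close: fully open they stand 13 mm farther back than shut.
Start: joints at [1.104, 0.313, 1.498, -0, 1.331, -0.223], TCP at [126.743, 509.477, 231.294] pointing down, gripper open.
Joint ranges: [-2.94, 2.94], [-0.97, 2.17], [0.19, 2.56], [-1.23, 4.37], [0.02, 3.11], [-2.88, 2.88]. Speed limits (rad/s): [2.39, 2.39, 3.01, 3.14, 3.14, 3.14].

### API

Orientations are given as a unit quaternion [w, x, y, z].
In Python, from rig import ctrl gives the robot as it stands.
- The arm moves only by the shell command python3 -m inch 'ROWS' [OPENING] [FORCE]. ROWS is text: rows parted by semicolons, each of 6 numbers parted by spaces: the shift along the tool's x, y, z in mm, then the turn, a rotation vector about the tool's x, y, z in units of 6 degrees (1.0 is 6 degrees). A call has exactly 10 rows; each row shifts and turns the commanded pose from where the row before left it, along the tool's axes as they then stand; what a row does not reach is not made up. A row lasts 1/12 s, in which the tool goes at most 41.7 mm and 7.16 degrees, less where a joint would pass 70% of its speed; a pose out of reach is approached as far as the arm can. A call with a gripper value outside its range is refused whole. OPENING is the opening, from 0 (shut) to 1 (fully open), set as the call begins (- or left out, the last holds). The fingers move at their own pace and stop on an object; FORCE is the grip in N (left out, the last holds). Time passes only in rows, so rows that do not move let the fingers close, or fill a call up. It gives the time, the measured TCP pose, the force, the opening and the grip force at its end, in the units of the state.
- ctrl.sense(): the state, without advancing time (a new reading comes with each control period).
- ctrl.capture(name): name is "scene" or "top"; returns a dict with "image" (420x560x3 uint8, red, green, blue), "intrinsics" (3x3 intrinsics, pixels), "rvec" (rotation vector, rad) and "tvec" (3), from world to camera coordinates, as OpenCV has them. Camera axes: x right, y down, z forward; pixel columns grow to the right and rows downward; lengths in mm; the calibration is good to about 2 mm. A picture is of the moment at which its call begins. There is no depth.
- ctrl.finish_job(): hands the job in; it is judged then, once.
The state is a dict: "time_s": time; "joints": joint angles; "dq": joint speeds; "tau": joint torques, N m; "eef_pos": TCP position; "ee_rot": TCP orientation; "force": force on the tool from outside, world axes, zero at the start; "wrist_torque": the same for the moment, N m; "grip_width": opening from 0.0 (shut) to 1.0 (fully open); "grip_force": force on a finger pad.
Only numpy, scipy, OpenCV 4.12 (cv2) and the standard library are available. Lean on these libraries where they do the work, as an engineer would, in place of code of your own. Each camera call takes 0.05 s, during which the arm holds its last target. There are 200 camera calls.

### The job

Lift the freshly pressed copper Z-link out of the open die, carry it over the clutter and over the wall of the grey enclosure, and offer it up to the one pair of bare studs: raised foot over the tall insulator, low foot over the short one, a hole lined up over each stud, the link level and about 12 mm above the stud tips, touching nothing but the gripper. Do not let the link or the robot knock the enclosure, the insulators or the links already fitted, and leave the things lying about where they are. The program finishes with the robot still holding the link there, motionless, so that the fit can be checked before it goes down.

Things in the scene. Friction and masses are not known exactly. Their poses are not given: they have to be found in the camera images.
- link_center (a point): Centre (half-way along, across and up) of the loose copper Z-link in the open die: bar 140 mm long, 30 wide, 6 thick, 0.23 kg, with a 45-degree joggle in the middle that sets one foot 25 mm above the other, 31 mm high overall. x runs along the bar to the LOW foot, y across, z up. Grip it across its 30 mm width here, on the slope (12 mm either way along x), its balance point
- link_hole_low (a point): Centre of the 12 mm hole in the low foot, on the underside: 50 mm along +x and 15.5 mm below link_center; axes as the link's
- link_hole_high (a point): Centre of the 12 mm hole in the raised foot, on the underside: 50 mm along -x and 9.5 mm above link_center; axes as the link's
- link: The same link; origin at mid-length on the centre line, level with the underside of the low foot; axes as link_center. In the die its feet lie level, loose between gauge walls 34 mm apart and end stops 3 mm off its ends; it comes out straight up
- die: Lower half of a steel die set, fixed, 200 x 160 mm; origin under its centre, x along the link to the low foot. Base plate 22 mm high; gauge walls 64 mm wide overall, up to 54 mm (low end) and 75 mm (high end); milled away within 28 mm of the middle: room for fingers beside the link down to the plate. Pillars 18 mm thick, 105 mm high at (-80, +62), (80, -62) mm. Link centre 57.5 mm above the bench
- enclosure: Grey sheet-steel box lying on its back, open side up, fixed; 400 (x) x 300 (y) x 120 mm high, rim turned 16 mm inward; origin under its centre. Backplate inside at height 15 mm. Breakers and terminals up to 97 mm high at its far end (x over 85 mm). Three pairs of red insulators stand abreast at x = -50, y = -80, 0, +80 mm: two in any places carry fitted links, one is bare
- phase_bare: The bare pair of insulators where the link belongs, fixed to the backplate; origin midway between them at their foot, x from the tall to the short one, z up. 36 mm thick, 100 mm between centres: tall one (65 mm) at x = -50 mm, short one (40 mm) at x = +50 mm, each topped by an upright brass stud 10 mm thick, 22 mm long
- stud_low (a point): Tip of the stud on the short bare insulator, 62 mm above the backplate, 77 mm above the bench
- stud_high (a point): Tip of the stud on the tall bare insulator, 87 mm above the backplate, 102 mm above the bench
- phase_a: One pair of insulators with its copper link already fitted and nutted, fixed; same measures as the bare pair, studs and nuts up to 102 mm above the bench; origin at the foot, midway
- phase_b: The other pair with its link fitted, fixed; as phase_a
- reel: Empty wooden cable reel standing loose on the bench between the die and the enclosure, 100 mm in diameter, 88 mm high; origin at the centre of its underside
- screwdriver: Loose orange screwdriver, 200 mm, lying across the near end of the enclosure on the backplate; origin near its middle. Leave alone
- spanner: Loose steel spanner, 190 mm, on the bench right of the die. Leave alone
- mallet: Loose rubber mallet, 270 mm, on the bench near the robot, in front of the die. Leave alone
- grease: Loose jar of contact grease with red cap, 58 mm across, 60 mm high, beyond the die. Leave alone
- carton: Loose cardboard carton, 130 x 100 x 75 mm, beyond the reel. Leave alone
- nut_tin: Loose blue open tray of M10 nuts, 80 x 80 x 28 mm, on the robot's side of the reel. Leave alone
There are look-alikes about, which are no part of the job. What is shaped like the link but pink or white is not meant.

How it is judged (in metres and radians):
On the way:
1. the link is in the gripper, lifted clear of the die (height (world z) of link_center above 0.1 m and contact force between link and the fingers above 1 N and contact force between link and die below 0.1 N), for 0.2 s.
At the end, for the whole second after the job is handed in: The link hangs still in the gripper (under 10 mm/s), tilted under 0.12 rad, each hole within 5 mm of its own stud's axis (low foot over the short insulator), each foot's underside 4 to 22 mm above its stud tip, touching neither insulators, studs, fitted links nor enclosure (horizontal distance between link_hole_low and stud_low below 0.005 m and horizontal distance between link_hole_high and stud_high below 0.005 m and z of link_hole_low in the frame of stud_low between 0.004 and 0.022 m and z of link_hole_high in the frame of stud_high between 0.004 and 0.022 m and angle between link's own z axis and vertical below 0.12 rad and contact force between link and the fingers above 1 N and contact force between link and phase_bare below 0.1 N and contact force between link and phase_a below 0.1 N and contact force between link and phase_b below 0.1 N and contact force between link and enclosure below 0.1 N and linear speed of link below 0.01 m/s); the arm keeps its last pose, push and grip.
It fails at once if the bare studs or insulators are knocked (over 3 N) (contact force between phase_bare and anything else above 3 N).
It fails at once if a fitted link is knocked (over 3 N) (contact force between any of phase_a, phase_b and anything else above 3 N).
It fails at once if the enclosure is knocked by the link or the robot (over 3 N) (contact force between enclosure and link above 3 N or contact force between enclosure and the arm above 3 N or contact force between enclosure and the fingers above 3 N).
It fails at once if one of the things lying about is moved by more than 15 mm (distance of any of reel, screwdriver, spanner, mallet, grease, carton, nut_tin from where it was at the start of the episode above 0.015 m).
It also fails if it takes over 48 s, if anything falls off the work surface, if the arm or the gripper's body presses on something with over 40 N, if the wrist force passes 120 N, or if a joint passes its speed limit or range.

## Working session

There is one attempt and no reset: what is moved stays moved. The work goes in short steps, Python scripts to look and compute and a shell command to move; the robot and the scene stay as the last step left them, time stands still between calls to the robot, and variables do not carry over. Pictures are saved under pics/ and viewed, at most 10 in all, crops included, and the job is handed in when it is done.

```bash
ls; mkdir -p pics; cat > h.py <<'E'
import numpy as np,cv2
from rig import ctrl
def snap(n,f):
    c=ctrl.capture(n); np.savez(f'pics/{f}.npz',**c); cv2.imwrite(f'pics/{f}.png',c['image'][:,:,::-1]); return c
def load(f): return np.load(f'pics/{f}.npz')
def ray(c,uv,z):
    R,_=cv2.Rodrigues(np.array(c['rvec'],float)); t=np.array(c['tvec'],float).ravel()
    d=R.T@np.linalg.solve(c['intrinsics'],[uv[0],uv[1],1]); o=-R.T@t
    return o+d*(z-o[2])/d[2]
def proj(c,P): return cv2.projectPoints(np.array(P,float).reshape(-1,1,3),np.array(c['rvec'],float),np.array(c['tvec'],float),np.array(c['intrinsics'],float),None)[0].reshape(-1,2)
E
python3 - <<'E'
from h import *
for n in('scene','top'):
    c=snap(n,n+'0'); R,_=cv2.Rodrigues(np.array(c['rvec'],float)); print(n,-R.T@np.ravel(c['tvec']),c['intrinsics'])
print(ctrl.sense())
E
```

```text
pics
scene [1229.77256548   32.5324809  1289.2852411 ] [[512.33773069   0.         270.67922534]
 [  0.         512.33773069 212.79269749]
 [  0.           0.           1.        ]]
top [ 333.60782879  -85.526096   1035.9161737 ] [[398.4585187    0.         278.91456379]
 [  0.         398.4585187  208.14180638]
 [  0.           0.           1.        ]]
{'time_s': 0.1, 'joints': array([ 1.10360113e+00,  3.13413058e-01,  1.49833920e+00,  1.66576656e-05,
        1.33100799e+00, -2.23394154e-01]), 'dq': array([-0.00095679, -0.00095722, -0.00108545, -0.00032626,  0.00224201,
       -0.00154123]), 'tau': array([ 4.93867716e-03, -4.12898219e+01, -2.60142052e+01, -1.93963706e-05,
        3.05255162e-03,  5.36537027e-05]), 'eef_pos': array([126.63347582, 509.26990836, 230.79082367]), 'ee_rot': array([-2.05212300e-04,  1.21600793e-01,  9.92578917e-01, -5.46601622e-04]), 'force': array([-0.92107836, -0.84610672, -0.00982707]), 'wrist_torque': array([0.01602527, 0.02380101, 0.00850811]), 'grip_force': 0.0, 'grip_width': 0.9990447746074581}
```

View pics/top0.png

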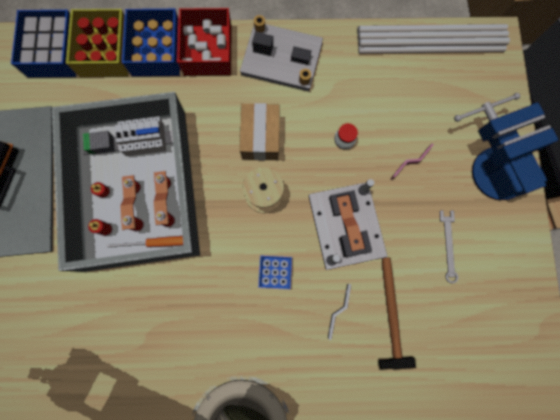

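View pics/scene0.png

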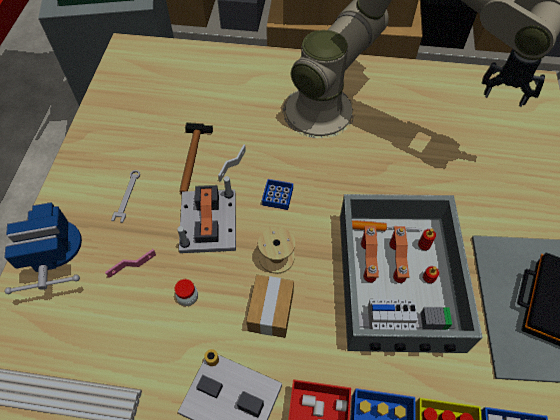

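The top view shows the die at about (350,225), the enclosure at about (125,180), and the bare studs at about (98,188) and (98,227). I'll enlarge both areas.

```bash
python3 - <<'E'
from h import *
def crop(f,x,y,w,h,s): 
    i=cv2.imread(f'pics/{f}.png')[y:y+h,x:x+w]; return cv2.resize(i,None,fx=s,fy=s,interpolation=cv2.INTER_CUBIC)
a=crop('top0',80,160,100,100,4);b=crop('top0',300,175,100,100,4)
cv2.imwrite('pics/c1.png',np.hstack([a,b]))
a=crop('scene0',345,210,100,100,4);b=crop('scene0',165,165,100,100,4)
cv2.imwrite('pics/c2.png',np.hstack([a,b]))
E
```

```text
(no output)
```

View pics/c1.png

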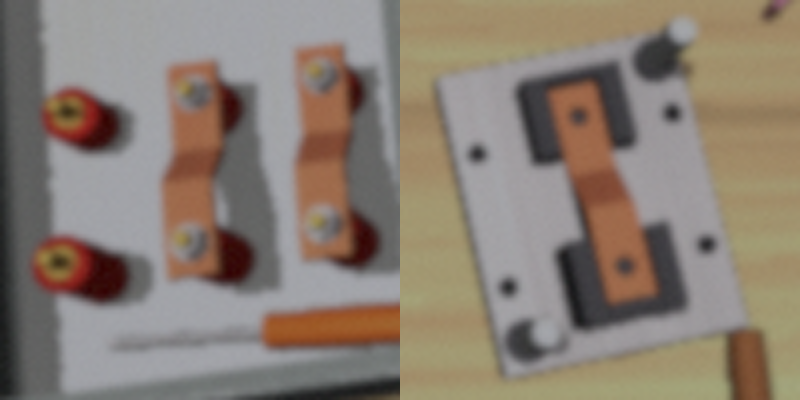

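View pics/c2.png

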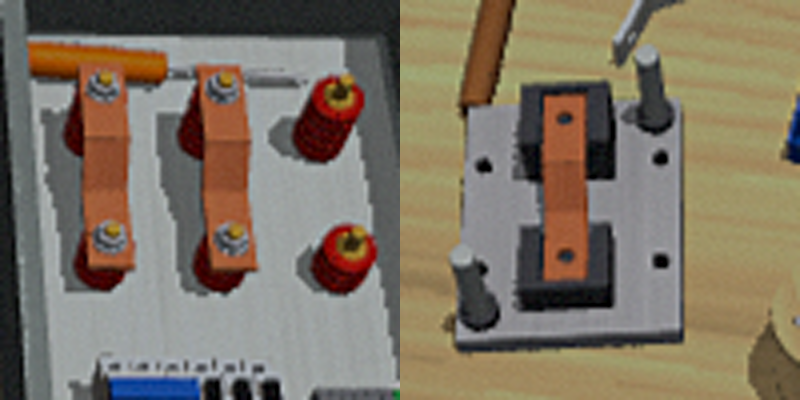

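The tall insulator is on the robot's side in the enclosure, and the slope in the die looks to face the same way. I'll check that by computing positions.

```bash
python3 - <<'E'
from h import *
t=load('top0');s=load('scene0')
np.set_printoptions(precision=1,suppress=True)
def tri(a,b):
    P=[]
    for c in(t,s):
        R,_=cv2.Rodrigues(c['rvec'].astype(float)); P.append(c['intrinsics']@np.c_[R,np.ravel(c['tvec'])])
    X=cv2.triangulatePoints(P[0],P[1],np.array(a,float),np.array(b,float)).ravel(); return X[:3]/X[3]
for n,a,b in[('dieN',(356.25,241.5),(206.25,194.5)),('dieF',(344.5,204),(206.5,229)),('tall',(95,225.5),(431.75,229.5)),('short',(97,187.5),(433.75,268))]:
    print(n,tri(a,b))
for N,F in((73,48),(48,73)): 
    a=ray(t,(356.25,241.5),N);b=ray(t,(344.5,204),F);print('die top',a,b,np.linalg.norm((a-b)[:2]),(a+b)/2,np.degrees(np.arctan2((b-a)[1],(b-a)[0])))
    a=ray(s,(206.25,194.5),N);b=ray(s,(206.5,229),F);print('die scn',a,b,np.linalg.norm((a-b)[:2]),(a+b)/2)
for nm,c,A,B in[('bare t',t,(95,225.5),(97,187.5)),('bare s',s,(431.75,229.5),(433.75,268)),('f1',t,(126.75,220),(128.25,183)),('f2',t,(160.5,215.5),(160,178.5)),('f1s',s,(402,231),(403,269)),('f2s',s,(371,231),(372.5,269))]:
    a=ray(c,A,102);b=ray(c,B,77);print(nm,a,b,np.linalg.norm((a-b)[:2]),(a+b)/2,np.degrees(np.arctan2((b-a)[1],(b-a)[0])))
E
```

```text
dieN [ 436.1 -287.5   68.7]
dieF [ 535.1 -268.5   43.7]
tall [483.7 342.3  92.9]
short [583.9 353.4  65.9]
die top [ 435.9 -288.9   73. ] [ 534.5 -270.    48. ] 100.39020343374507 [ 485.2 -279.4   60.5] 10.874940273308335
die scn [ 439.  -284.9   73. ] [ 537.6 -266.1   48. ] 100.33402420290918 [ 488.3 -275.5   60.5]
die top [ 438.6 -294.2   48. ] [ 529.4 -265.3   73. ] 95.32911694558804 [ 484.  -279.7   60.5] 17.639654314908736
die scn [ 422.8 -291.4   48. ] [ 551.5 -260.1   73. ] 132.50845052021745 [ 487.2 -275.8   60.5]
bare t [483.2 331.4 102. ] [581.8 343.9  77. ] 99.37373140730612 [532.5 337.7  89.5] 7.242752249724146
bare s [487.3 344.2 102. ] [588.5 353.4  77. ] 101.62685125505695 [537.9 348.8  89.5] 5.193096848023827
f1 [494.9 257.7 102. ] [591.8 268.   77. ] 97.49142210320404 [543.3 262.9  89.5] 6.024570517590828
f2 [504.1 178.7 102. ] [601.9 190.3  77. ] 98.4646080644413 [553.  184.5  89.5] 6.741822159565882
f1s [502.7 265.8 102. ] [602.3 274.3  77. ] 100.00213227904196 [552.5 270.1  89.5] 4.870014462253904
f2s [513.9 184.1 102. ] [613.2 195.8  77. ] 99.98390035092355 [563.6 190.   89.5] 6.714464482989835
```

```bash
R='-18 -22.5 0 0 0 0'
python3 -m inch '-10 -12 0 0 0 0;-16 -20 0 0 0 0;-18 -22.5 0 0 0 0;-18 -22.5 0 0 0 0;-18 -22.5 0 0 0 0;-18 -22.5 0 0 0 0;-18 -22.5 0 0 0 0;-18 -22.5 0 0 0 0;-18 -22.5 0 0 0 0;-18 -22.5 0 0 0 0' 1
python3 -m inch '-18 -22.5 0 0 0 0;-18 -22.5 0 0 0 0;-18 -22.5 0 0 0 0;-18 -22.5 0 0 0 0;-18 -22.5 0 0 0 0;-18 -22.5 0 0 0 0;-18 -22.5 0 0 0 0;-18 -22.5 0 0 0 0;-18 -22.5 0 0 0 0;-18 -22.5 0 0 0 0'
python3 -m inch '-18 -22.5 0 0 0 0;-18 -22.5 0 0 0 0;-18 -22.5 0 0 0 0;-18 -22.5 0 0 0 0;-18 -22.5 0 0 0 0;-18 -22.5 0 0 0 0;-18 -22.5 0 0 0 0;-18 -22.5 0 0 0 0;-18 -22.5 0 0 0 0;-18 -22.5 0 0 0 0'
python3 -m inch '0 0 5 0 0 -0.5;0 0 10 0 0 -0.6;0 0 10 0 0 -0.6;0 0 10 0 0 -0.6;0 0 10 0 0 -0.6;0 0 10 0 0 -0.6;0 0 10 0 0 -0.6;0 0 5 0 0 -0.05;0 0 0 0 0 0;0 0 0 0 0 0'
cat >> h.py <<'E'
from scipy.spatial.transform import Rotation
def delta(target,yaw):
    "shift in tool axes (mm) and world-z turn (deg), tool x to point along yaw+180"
    s=ctrl.sense(); q=s['ee_rot']; R=Rotation.from_quat([*q[1:],q[0]])
    x=R.as_matrix()[:,0]; y=np.degrees(np.arctan2(x[1],x[0]))
    dy=(yaw+180-y+180)%360-180
    Rt=(Rotation.from_euler('z',yaw+180,degrees=True)*Rotation.from_euler('x',180,degrees=True))
    print('pos',s['eef_pos'],'yaw',y,'shift',R.inv().apply(np.array(target)-s['eef_pos']).round(1),'turn units',((R.inv()*Rt).as_rotvec(degrees=True)/6).round(2),'q',s['joints'].round(2),'t',s['time_s'])
E
python3 - <<'E'
from h import *
delta([486.7,-277.5,38.5],10.9)
a=snap('top','t1')['image'][150:275,280:410,::-1];b=snap('scene','s1')['image'][100:250,145:275,::-1]
f=lambda i:cv2.resize(i,(390,int(i.shape[0]*3)),interpolation=cv2.INTER_CUBIC)
a=f(a);b=f(b);o=np.zeros((450,780,3),np.uint8);o[:a.shape[0],:390]=a;o[:450,390:]=b;cv2.imwrite('pics/c3.png',o)
E
```

```text
time_s: 0.93
eef_pos: [240.6, 261.4, 231.1]
ee_rot: [-0.0, 0.121, 0.993, -0.0]
force: [1.1, 1.0, 0.4]
grip_width: 1.001
grip_force: 0.0
time_s: 1.77
eef_pos: [361.1, -0.6, 231.2]
ee_rot: [-0.0, 0.122, 0.993, 0.0]
force: [1.3, 0.6, 0.2]
grip_width: 0.998
grip_force: 0.0
time_s: 2.6
eef_pos: [481.5, -262.2, 230.9]
ee_rot: [-0.0, 0.122, 0.993, 0.0]
force: [0.1, -0.1, 0.1]
grip_width: 1.002
grip_force: 0.0
time_s: 3.43
eef_pos: [481.3, -260.9, 161.4]
ee_rot: [-0.0, -0.094, 0.996, 0.0]
force: [-0.3, 0.4, 0.3]
grip_width: 0.999
grip_force: 0.0
pos [ 481.28938131 -260.92094052  161.41094537] yaw -169.1706650080202 shift [ -2.2 -17.3 122.9] turn units [ 0.   -0.   -0.01] q [-0.71  0.42  1.53 -0.    1.19 -2.47] t 3.4333
```

View pics/c3.png

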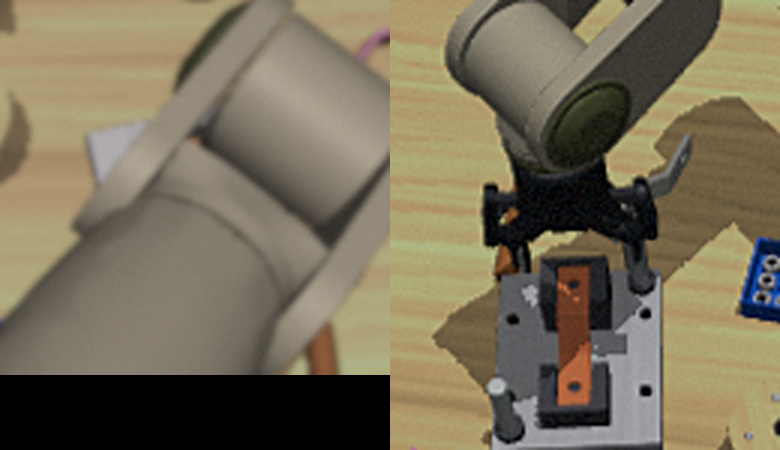

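The arm hides the die in the top view. In the scene view the open fingertips are at crop (513,272) and (637,262), straddling the link axis. I'll compare these with the projected TCP to gauge the camera bias.

```bash
python3 - <<'E'
from h import *
s=load('s1')
p=np.array([481.3,-260.9]);yd=np.array([np.sin(np.radians(10.8)),-np.cos(np.radians(10.8))])
for w in(42,50):
  print(proj(s,[[*(p+k*w*yd),z] for k in(1,-1) for z in(161,174)]))
print('meas 186 190.7 / 227.3 187')
E
```

```text
[[192.11164046 190.66009834]
 [191.41443624 187.87964636]
 [223.45551206 189.28366538]
 [223.01190061 186.49431345]]
[[189.12392749 190.79130059]
 [188.40252964 188.01169788]
 [226.43806277 189.15268982]
 [226.01856114 186.36249193]]
meas 186 190.7 / 227.3 187
```

```bash
python3 -m inch '-0.5 -4 5 0 0 0;-0.7 -5 8 0 0 0;-0.5 -5 10 0 0 0;-0.5 -3.3 10 0 0 0;0 0 12 0 0 0;0 0 12 0 0 0;0 0 12 0 0 0;0 0 12 0 0 0;0 0 10 0 0 0;0 0 8 0 0 0'
python3 -m inch '0 0 8 0 0 0;0 0 6 0 0 0;0 0 5 0 0 0;0 0 3 0 0 0;0 0 2 0 0 0;0 0 0 0 0 0;0 0 0 0 0 0;0 0 0 0 0 0;0 0 0 0 0 0;0 0 0 0 0 0'
python3 - <<'E'
from h import *
delta([486.7,-277.5,38.5],10.9)
b=snap('scene','s2')['image'][130:250,145:275,::-1]
cv2.imwrite('pics/c4.png',cv2.resize(b,None,fx=5,fy=5,interpolation=cv2.INTER_CUBIC))
E
```

```text
time_s: 4.37
eef_pos: [486.3, -277.3, 60.6]
ee_rot: [-0.001, -0.095, 0.995, 0.001]
force: [-0.2, -0.5, 0.4]
grip_width: 1.0
grip_force: 0.0
time_s: 5.2
eef_pos: [486.8, -277.5, 38.5]
ee_rot: [0.0, -0.095, 0.995, -0.0]
force: [0.0, 0.0, 0.3]
grip_width: 1.002
grip_force: 0.0
pos [ 486.81927404 -277.52186619   38.54875678] yaw -169.06678326733814 shift [0.1 0.  0. ] turn units [-0.    0.    0.01] q [-0.73  0.61  1.6  -0.    0.93 -2.49] t 5.2
```

View pics/c4.png

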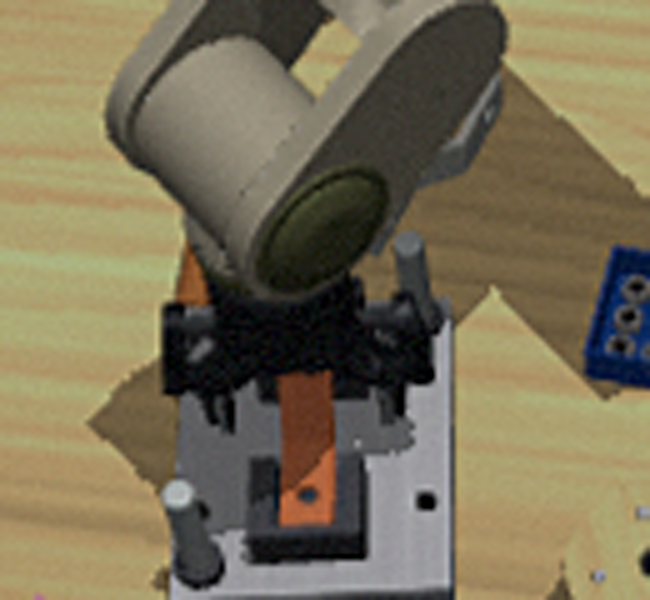

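The fingers straddle the link evenly, with tips at crop (222,425) and (395,415) and the bar at about 307. Closing now.

```bash
python3 -m inch '0 0 0 0 0 0;0 0 0 0 0 0;0 0 0 0 0 0;0 0 0 0 0 0;0 0 0 0 0 0;0 0 0 0 0 0;0 0 0 0 0 0;0 0 0 0 0 0;0 0 0 0 0 0;0 0 0 0 0 0' 0 60
python3 -m inch '0 0 0 0 0 0;0 0 0 0 0 0;0 0 0 0 0 0;0 0 0 0 0 0;0 0 0 0 0 0;0 0 0 0 0 0;0 0 0 0 0 0;0 0 0 0 0 0;0 0 0 0 0 0;0 0 0 0 0 0' 0 80
```

```text
time_s: 6.08
eef_pos: [486.9, -277.6, 38.5]
ee_rot: [0.0, -0.095, 0.995, -0.0]
force: [-0.4, 0.6, 4.9]
grip_width: 0.339
grip_force: 59.9
time_s: 6.92
eef_pos: [486.9, -277.6, 38.6]
ee_rot: [0.0, -0.095, 0.995, -0.0]
force: [0.5, 0.6, 5.7]
grip_width: 0.33
grip_force: 78.4
```

```bash
python3 -m inch '0 0 -1 0 0 0;0 0 -2 0 0 0;0 0 -4 0 0 0;0 0 -5 0 0 0;0 0 -6 0 0 0;0 0 -8 0 0 0;0 0 -8 0 0 0;0 0 -8 0 0 0;0 0 -8 0 0 0;0 0 -8 0 0 0'
python3 -m inch '0 0 -10 0 0 0;0 0 -12 0 0 0;0 0 -14 0 0 0;0 0 -14 0 0 0;0 0 -14 0 0 0;0 0 -14 0 0 0;0 0 -14 0 0 0;0 0 -10 0 0 0;0 0 -6 0 0 0;0 0 0 0 0 0'
python3 - <<'E'
from h import *
delta([536,343,250],6)
a=snap('top','t3')['image'][150:275,280:410,::-1];b=snap('scene','s3')['image'][90:240,145:275,::-1]
f=lambda i:cv2.resize(i,(390,int(i.shape[0]*3)),interpolation=cv2.INTER_CUBIC)
a=f(a);b=f(b);o=np.zeros((450,780,3),np.uint8);o[:a.shape[0],:390]=a;o[:450,390:]=b;cv2.imwrite('pics/c5.png',o)
E
```

```text
time_s: 7.75
eef_pos: [486.8, -277.5, 97.3]
ee_rot: [0.0, -0.095, 0.995, -0.0]
force: [1.0, 0.1, -2.9]
grip_width: 0.332
grip_force: 79.0
time_s: 8.58
eef_pos: [487.0, -277.7, 205.6]
ee_rot: [0.001, -0.095, 0.995, -0.001]
force: [0.2, 0.4, -2.9]
grip_width: 0.331
grip_force: 79.0
pos [ 487.00784419 -277.72567872  205.64555065] yaw -169.0687396079748 shift [-165.9  600.1  -45.2] turn units [-0.02  0.01  0.82] q [-0.73  0.41  1.43 -0.    1.3  -2.49] t 8.5833
```

View pics/c5.png

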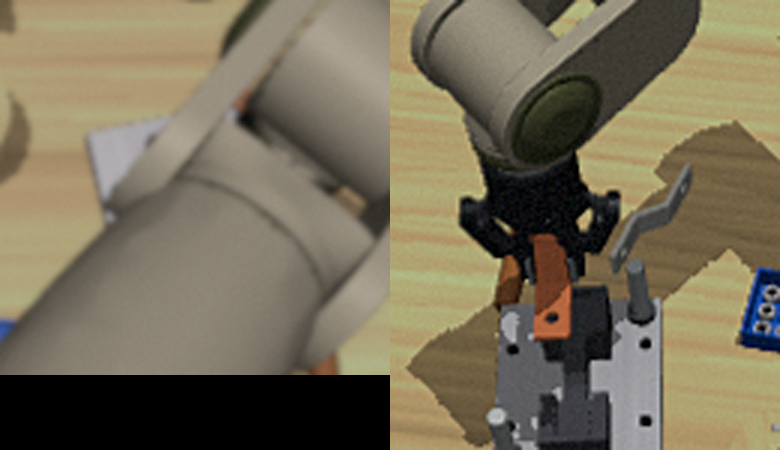

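```bash
python3 -m inch '-1.5 6 0 0 0 0;-3.5 13 0 0 0 0;-5.5 20 0 0 0 0;-6 21.5 0 0 0 0;-6 21.5 0 0 0 0;-6 21.5 0 0 0 0;-6 21.5 0 0 0 0;-6 21.5 0 0 0 0;-6 21.5 0 0 0 0;-6 21.5 0 0 0 0'
python3 -m inch '-6 21.5 0 0 0 0;-6 21.5 0 0 0 0;-6 21.5 0 0 0 0;-6 21.5 0 0 0 0;-6 21.5 0 0 0 0;-6 21.5 0 0 0 0;-6 21.5 0 0 0 0;-6 21.5 0 0 0 0;-6 21.5 0 0 0 0;-6 21.5 0 0 0 0'
python3 -m inch '-6 21.5 0 0 0 0;-6 21.5 0 0 0 0;-6 21.5 0 0 0 0;-5 19 0 0 0 0;-4 14 0 0 0 0;-2 8 0 0 0 0;0 4 0 0 0 0.2;0 0 0 0 0 0.3;0 0 0 0 0 0.3;0 0 0 0 0 0'
python3 - <<'E'
from h import *
delta([536,343,150],6)
s=load('s3'); a=np.radians(10.9)
x=np.array([np.cos(a),np.sin(a),0]);c=np.array([487,-277.7,224.6])
print('low hole in lifted',proj(s,c+50*x+[0,0,-9.5]),'meas 199 196')
np.set_printoptions(precision=1,suppress=True)
# joint fit of enclosure rows: pair centres from each camera; tips of studs
for n in('t','s'):
  q=load('top0' if n=='t' else 'scene0')
  print(n,[proj(q,p) for p in ([[484,337,102],[583,348,77]],[[484,337,80],[583,348,55]])])
a=snap('top','t4')['image'][130:260,50:190,::-1];b=snap('scene','s4')['image'][170:300,330:470,::-1]
f=lambda i:cv2.resize(i,(400,371),interpolation=cv2.INTER_CUBIC)
cv2.imwrite('pics/c6.png',np.hstack([f(a),f(b)]))
E
```

```text
time_s: 9.52
eef_pos: [501.8, -79.1, 203.9]
ee_rot: [-0.0, -0.096, 0.995, 0.0]
force: [-0.3, 0.0, -2.4]
grip_width: 0.334
grip_force: 79.1
time_s: 10.35
eef_pos: [519.5, 143.1, 203.9]
ee_rot: [-0.001, -0.096, 0.995, 0.0]
force: [1.2, 0.0, -2.1]
grip_width: 0.332
grip_force: 79.1
time_s: 11.18
eef_pos: [527.9, 254.0, 204.1]
ee_rot: [-0.0, -0.053, 0.999, -0.0]
force: [-0.5, -0.1, -2.4]
grip_width: 0.334
grip_force: 79.1
pos [527.87369046 253.96832702 204.07853173] yaw -173.9402382473467 shift [-17.5  87.7  54. ] turn units [-0.   -0.01  0.01] q [ 0.25  0.47  1.35 -0.    1.33 -1.43] t 11.1833
low hole in lifted [[197.97749474 195.11429935]] meas 199 196
t [array([[ 92.6, 225.2],
       [ 95.4, 187.1]]), array([[ 96.7, 226.6],
       [ 99.2, 189.2]])]
s [array([[429. , 228.1],
       [431.6, 265.9]]), array([[427. , 232.3],
       [429.5, 269.6]])]
```

View pics/c6.png

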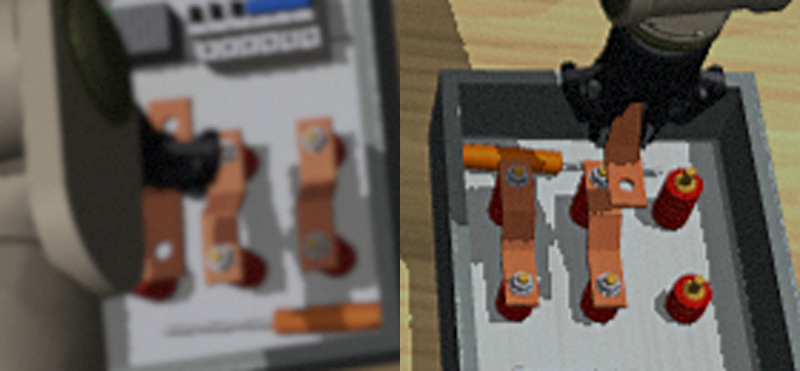

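```bash
python3 - <<'E'
from h import *
np.set_printoptions(precision=1,suppress=True)
t=load('t4');s=load('s4');a=np.radians(6.06)
x=np.array([np.cos(a),np.sin(a),0]);c=np.array([527.9,254,223.1])
L=c+50*x+[0,0,-9.5];H=c-50*x+[0,0,15.5]
print('top low/high pred',proj(t,[L,H]),'meas 110.2 174.1 / 107.0 217.5'); print('scene low',proj(s,L),'meas 409.8 235.1')
print('world-equiv', ray(t,(110.2,174.1),L[2])-L, ray(t,(107.05,217.5),H[2])-H, ray(s,(409.8,235.1),L[2])-L)
def crop(f,x,y): return cv2.resize(cv2.imread(f'pics/{f}.png')[y:y+30,x:x+40],(400,300),interpolation=cv2.INTER_CUBIC)
cv2.imwrite('pics/c7.png',np.vstack([np.hstack([crop('top0',80,173),crop('scene0',415,253)]),np.hstack([crop('top0',80,212),crop('scene0',415,218)])]))
E
```

```text
top low/high pred [[109.1 173.1]
 [106.4 217. ]] meas 110.2 174.1 / 107.0 217.5
scene low [[408.4 234.1]] meas 409.8 235.1
world-equiv [-2.3 -2.5  0. ] [-1.  -1.4  0. ] [ 2.4  3.2 -0. ]
```

View pics/c7.png

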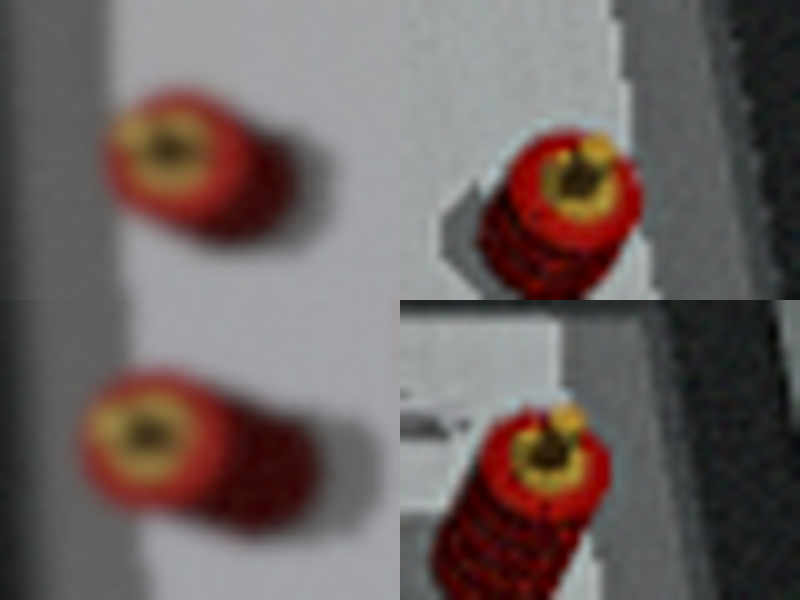

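The studs' brass tips lie outward of the dark centres. In the scene picture the tips are at (434.5,267.3) and (431.5,229.5). In the top picture they are near (92.9,185.9) and (90.3,224.1).

```bash
python3 - <<'E'
from h import *
np.set_printoptions(precision=1,suppress=True)
t=load('top0');s=load('scene0');bt=np.array([.85,.75]);bs=np.array([1.4,1.0])
for n,c,b,S,T,zs,zt in[('t tip',t,bt,(92.85,185.85),(90.25,224.05),77,102),('t face',t,bt,(97.35,187.75),(95.05,225.55),55,80),('s tip',s,bs,(434.55,267.35),(431.55,229.55),77,102),('s face',s,bs,(432.3,271.6),(429.3,233.3),55,80)]:
    a=ray(c,T-b,zt);e=ray(c,S-b,zs);d=(e-a)[:2];print(n,a,e,np.linalg.norm(d),((a+e)/2)[:2],np.degrees(np.arctan2(d[1],d[0])))
# fitted nut tips
for n,c,b,S,T in[('f1t',t,bt,(128.25,183),(126.75,220)),('f2t',t,bt,(160,178.5),(160.5,215.5)),('f1s',s,bs,(403,269),(402,231)),('f2s',s,bs,(372.5,269),(371,231))]:
    a=ray(c,T-b,102);e=ray(c,S-b,77);d=(e-a)[:2];print(n,((a+e)/2)[:2],np.degrees(np.arctan2(d[1],d[0])),np.linalg.norm(d))
E
```

```text
t tip [488.7 344.8 102. ] [588.1 356.6  77. ] 100.08868642045402 [538.4 350.7] 6.7221897127229315
t face [488.5 343.2  80. ] [588.8 355.1  55. ] 101.02672479255452 [538.6 349.2] 6.7461185493816656
s tip [484.9 340.  102. ] [583.9 351.9  77. ] 99.70850169449152 [534.4 346. ] 6.866477431430224
s face [483.8 339.5  80. ] [585.6 351.6  55. ] 102.47947309749142 [534.7 345.5] 6.787884093052656
f1t [545.2 265. ] 6.073353156992255 97.61644331007061
f2t [554.9 186.6] 6.789316088326204 98.59139983948987
f1s [550.  266.4] 4.9124100196659555 100.20610736621607
f2s [561.1 186.2] 6.7579490365360515 100.19044319710827
```

```bash
python3 -m inch '-1 4 0 0 0 0;-2 9 0 0 0 0;-3 14 0 0 0 0;-3 15 0 0 0 0;-3 15 0 0 0 0;-3 14 0 0 0 0;-2.3 10 0 0 0 0;-1.5 6 0 0 0 0;-0.5 4 0 0 0 -0.1;0 0 0 0 0 0'
python3 -m inch '0 0 4 0 0 0;0 0 8 0 0 0;0 0 10 0 0 0;0 0 11 0 0 0;0 0 11 0 0 0;0 0 10 0 0 0;0 0 8 0 0 0;0 0 6 0 0 0;0 0 4 0 0 0;0 0 0 0 0 0'
python3 - <<'E'
from h import *
delta([537.5,346.5,89],6.7)
a=snap('top','t5')['image'][150:260,50:160,::-1];b=snap('scene','s5')['image'][180:290,375:485,::-1]
f=lambda i:cv2.resize(i,(400,400),interpolation=cv2.INTER_CUBIC)
cv2.imwrite('pics/c8.png',np.hstack([f(a),f(b)]))
E
```

```text
time_s: 12.12
eef_pos: [537.5, 347.1, 204.1]
ee_rot: [-0.0, -0.059, 0.998, -0.0]
force: [-0.2, -0.2, -2.6]
grip_width: 0.334
grip_force: 79.1
time_s: 12.95
eef_pos: [537.4, 346.5, 131.4]
ee_rot: [-0.001, -0.059, 0.998, -0.0]
force: [-0.9, 0.5, -3.4]
grip_width: 0.334
grip_force: 79.1
pos [537.38805982 346.4876382  131.39338053] yaw -173.26903385850562 shift [-0.2  0.  42.4] turn units [-0.   -0.01  0.01] q [ 0.39  0.65  1.25 -0.    1.25 -1.3 ] t 12.95
```

View pics/c8.png

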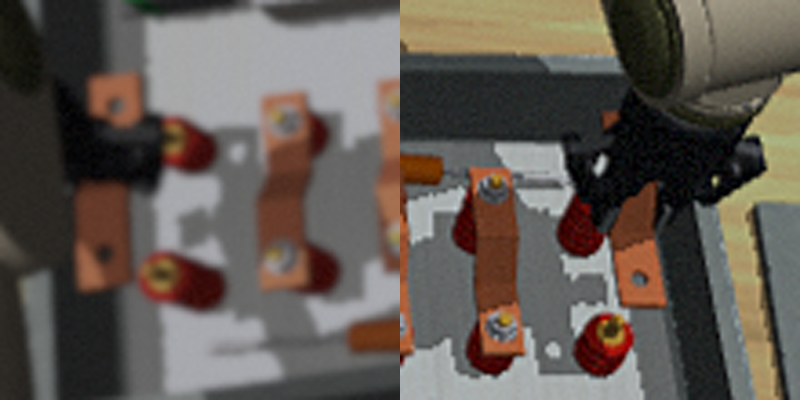

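```bash
python3 - <<'E'
from h import *
np.set_printoptions(precision=2,suppress=True)
t=load('t5');s=load('s5');a=np.radians(6.73)
x=np.array([np.cos(a),np.sin(a),0]);c=np.array([537.4,346.5,150.4])
L=c+50*x+[0,0,-9.5];H=c-50*x+[0,0,15.5]
bt=(np.array([[81.3,178.5],[77.9,218.9]])-proj(t,[L,H]));bs=np.array([440.9,256.6])-proj(s,L)[0]
print(bt,bs); bt=bt.mean(0)
for n,q,b,S,T in[('t',t,bt,(92.85,185.85),(90.25,224.05)),('s',s,bs,(434.55,267.35),(431.55,229.55))]:
    A=ray(q,T-b,102);E=ray(q,S-b,77);print(n,A,E,(A+E)/2)
T=load('top0')
for n,b,S,TT in[('tface',bt,(97.35,187.75),(95.05,225.55))]:
    A=ray(T,TT-b,80);E=ray(T,S-b,55);print(n,A,E,(A+E)/2)
S=load('scene0');A=ray(S,(429.3,233.3)-bs,80);E=ray(S,(432.3,271.6)-bs,55);print('sface',(A+E)/2)
E
```

```text
[[-0.13 -0.11]
 [-0.23 -0.29]] [1.02 0.41]
t [486.4  342.28 102.  ] [585.65 353.88  77.  ] [536.03 348.08  89.5 ]
s [486.56 340.99 102.  ] [585.43 352.88  77.  ] [535.99 346.93  89.5 ]
tface [486.11 340.62  80.  ] [586.29 352.37  55.  ] [536.2 346.5  67.5]
sface [536.33 346.49  67.5 ]
```

All four measurements agree on (536.1, 347). Shift by tool x +1.2 and y +0.5, then go down 43.

```bash
python3 -m inch '0.4 0.2 2 0 0 0;0.4 0.2 4 0 0 0;0.4 0.1 6 0 0 0;0 0 7 0 0 0;0 0 7 0 0 0;0 0 6 0 0 0;0 0 5 0 0 0;0 0 3 0 0 0;0 0 2 0 0 0;0 0 1 0 0 0'
python3 -m inch '0 0 0 0 0 0;0 0 0 0 0 0;0 0 0 0 0 0;0 0 0 0 0 0;0 0 0 0 0 0;0 0 0 0 0 0;0 0 0 0 0 0;0 0 0 0 0 0;0 0 0 0 0 0;0 0 0 0 0 0'
python3 - <<'E'
from h import *
delta([536.1,347,88.4],6.75)
# numeric check: predicted hole pixel vs darkest/odd patch inside the copper foot
c=snap('top','t6');s=snap('scene','s6');a=np.radians(6.75);x=np.array([np.cos(a),np.sin(a),0])
p=ctrl.sense()['eef_pos']+[0,0,19]
for n,q,P in(('tL',c,p+50*x+[0,0,-9.5]),('tH',c,p-50*x+[0,0,15.5]),('sL',s,p+50*x+[0,0,-9.5])):
    u=proj(q,P)[0]; i=np.array(q['image']); X,Y=np.round(u).astype(int)
    print(n,u,'origin',X-8,Y-8); g=i[Y-8:Y+9,X-8:X+9].astype(int); print((g[:,:,0]-g[:,:,2]))
E
```

```text
time_s: 13.88
eef_pos: [536.4, 346.9, 89.1]
ee_rot: [-0.0, -0.059, 0.998, -0.0]
force: [0.4, 0.2, -3.7]
grip_width: 0.332
grip_force: 79.1
time_s: 14.72
eef_pos: [536.4, 347.0, 89.3]
ee_rot: [-0.0, -0.059, 0.998, 0.0]
force: [0.4, 0.9, -1.6]
grip_width: 0.332
grip_force: 79.1
pos [536.38680012 346.97390235  89.299802  ] yaw -173.26967566845966 shift [0.3 0.1 0.9] turn units [ 0. -0. -0.] q [ 0.39  0.69  1.29  0.    1.16 -1.3 ] t 14.7167
tL [ 89.45889211 183.64660258] origin 81 176
[[ 3 11 24 33 40 43 49 53 55 57 58 60 60 57 44 18  5]
 [ 4 20 44 61 70 73 76 80 79 81 81 82 84 81 61 27  6]
 [ 5 24 54 75 86 87 87 86 88 88 88 88 88 84 65 29  7]
 [ 3 22 54 80 87 89 89 89 88 88 90 89 89 84 65 28  9]
 [ 2 21 53 79 89 90 88 87 85 83 85 87 87 84 68 33 10]
 [ 4 21 52 81 88 88 84 78 72 66 69 77 86 85 71 40 17]
 [ 3 22 54 80 89 87 77 60 43 36 42 62 79 84 78 53 32]
 [ 3 22 55 78 87 84 68 39 17 14 26 52 76 84 78 65 53]
 [ 6 22 51 76 85 82 63 30 12 13 30 57 80 87 79 66 58]
 [ 5 20 45 69 81 80 62 38 24 30 49 71 85 87 81 66 55]
 [ 3 14 36 55 67 69 61 53 47 55 71 83 86 87 81 62 45]
 [ 1  9 22 34 42 47 
[... 1822 characters left out ...]
 68 115 116 118  89  46  40  74  97 110 117 132   9 -12  -5]
 [ -6  -3  57 119 115 122  12 -17 -18   1  52 114 115 128  30  -7  -7]
 [ -6 -13  22 119 119 123  45 -17 -18 -19   4 110 119 126  61  -2  -9]
 [ -9 -15  -2 116 118 116  98  31   3   4  63 117 116 122  68  -2  -9]
 [ 10   8  12 110 120 114 124 100  76  87 113 111 112 118  86   6  -9]
 [ 40  83  49  98 112 114 114 116 115 114 115 113 110 117 118   6  -7]
 [ 94  81  52  69 115 111 109 112 113 110 113 108 111 113 126  31  -6]
 [139  89  62  62 117 117 115 118 113 112 116 115 115 115 133  63  -1]
 [154  87  77  56  88  92  89  99  97  98 102 105 104 109 118  62  -3]
 [156  86  73  41  52  52  44  62  59  63  65  48  58  57  63  20  -2]]
```

The measured hole pixels match the prediction within about 0.5 px. The link sits within about 1 mm of the stud axes, roughly 15 mm above the tips. Handing in.

```bash
python3 -c "
from rig import ctrl
print(ctrl.finish_job())"
```

```text
the job is handed in; nothing more can be done
None
```

I handed the job in at about 14.7 s, with the gripper holding the Z-link level and still over the bare studs; by my camera check the holes are within about 1 mm of the stud axes and the feet about 15 mm above the tips. No pass or fail result came back.

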